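Set the polariscope's analyser to its index and take a reading

ROBOT

A 7-joint arm with a two-finger parallel gripper is mounted at the origin on a cart in front of the work surface, level with it; the furniture and walls round the work are solid. World frame = base frame: x ahead of the robot, y to its left, z up, the work surface at z = 0. Lengths are in m, angles in rad, forces in N, time in s.
With the tool pointing down it reaches from about 0.4 to 0.85 m from the base axis. Payload 4.4 kg.
Tool frame: the origin (TCP) lies midway between the tips of the shut fingers; the grasp point (between the pads) lies 19 mm behind it; z points along the fingers, y is the line along which they close (so a half turn about z gives the same grasp; the last joint's range is limited). The gripper opens to 94 mm and grips with 3 to 60 N. Pads are 16 mm wide; open, the fingers measure 119 mm over their backs; the gripper's body (75 mm by 177 mm) begins 78 mm behind the grasp point.
Start: joints at [1.219, 0.628, 0.038, 1.517, -0.027, 0.996, -0.02], TCP at [0.183, -0.624, 0.205] pointing down, gripper open.
Joint ranges: [-3.06, 3.06], [-0.37, 2.12], [-1.25, 1.32], [0.18, 2.47], [-1.1, 4.24], [0.23, 1.98], [-2.94, 2.94]. Speed limits (rad/s): [2.57, 2.57, 3.14, 3.14, 3.14, 3.14, 3.14].

INTERFACE

Orientations are given as a rotation vector (axis times angle).
In Python, from cell import monitor, optics, finish_job gives the robot as it stands.
- The arm moves only by the tool servo_tool, never from a script. Its argument "steps" is a list that holds one entry, the list of rows, each a list of 6 numbers: the shift along the world's x, y, z in cm, then the turn, a rotation vector about the world's x, y, z in degrees. A call has 1 to 10 rows; each row is the pose to reach, as a shift and turn from the pose commanded when the call began; what a row does not reach only later rows make up. A row lasts 1/10 s, in which the tool goes at most 50 mm and 8.59 degrees, less where a joint would pass 70% of its speed; a pose out of reach is approached as far as the arm can. A call with a gripper value outside its range is refused whole. "gripper" is the closure in counts, from 0 (fully open) to 255 (shut), set as the call begins (left out, the last holds). The fingers move at their own pace and stop on an object; "squeeze" is the grip in N (left out, the last holds). Time passes only in rows, so rows that repeat a pose let the fingers close. It gives the time, the measured TCP pose, the force, the opening and the grip force at its end, in the units of the state.
- monitor.state(): the state, without advancing time (a new reading comes with each control period).
- optics.capture(name): name is "side" or "top" or "wrist"; returns the picture (480x640x3 uint8, red, green, blue); there is no depth.
- optics.get_calibration(name): a dict with "fx", "fy", "cx", "cy" (pixels), "D" ([k1, k2, p1, p2, k3] as OpenCV has them; the pictures are not rectified), "xyz" and "orientation" of the camera in the world; the wrist camera has in their place "tool_from_camera" (4x4, takes a point from camera to tool coordinates, whose origin is the TCP and whose axes are the flange's). Camera axes: x right, y up, looking along -z (the intrinsics and any distortion apply to the point x, -y, -z); pixel columns grow to the right and rows downward; lengths in m; the calibration is good to about 2 mm. A picture is of the moment at which its call begins: read the wrist's pose just before it. get_calibration takes no time and is no camera call.
- finish_job(): hands the job in; it is judged then, once.
The state is a dict: "time": time; "qpos": joint angles; "dq": joint speeds; "tau": joint torques, N m; "tcp_pos": TCP position; "tcp_rot": TCP orientation; "contact_force": force on the tool from outside, world axes, zero at the start; "torque": the same for the moment, N m; "opening": finger opening in m; "finger_force": force on a finger pad.
Only numpy, scipy, OpenCV 4.12 (cv2) and the standard library are available. Lean on these libraries where they do the work, as an engineer would, in place of code of your own. Each camera call takes 0.05 s, during which the arm holds its last target. There are 200 camera calls.

TASK

With the fingers only, push the upright tab of the polariscope's ring lever around its arc, without gripping it, until the lever's pointer lines up with the nose of the small index rider clamped on the scale's rim. Then press the round reading button at the back left of the instrument's deck right down, let it come up and take the hand away. Leave the rider where it is clamped, and don't disturb the things standing about.

Things in the scene. Friction and masses are not known exactly. Their poses are not given: they have to be found in the camera images.
- polariscope: The polariscope: white D-shaped housing fixed to the bench, 180 mm wide (y), from 90 mm in front of its origin (the round side, radius 90 mm, towards -x) to 72 mm behind it (flat back, +x); deck 36 mm above the bench. Origin on the vertical axis of the ring, at bench height. Its yaw gives the direction of the scale: joint value 0 points along its -x. Scale marks every 10 degrees (long every 30) are drawn on the deck at radius 73 to 87 mm.
- analyser_ring (a joint): Angle of the black analyser ring (80 mm across, top 51 mm above the bench) with its dark steel lever, rad, growing clockwise seen from above: at 0 the lever points along the housing's -x, at +1.5 towards its left (+y), at -1.5 towards its right (-y), where the stops are. Starts between -1.35 and -0.95, so it has to go clockwise. Stiff: it stays where it is left; about 1.5 N at the tab moves it.
- index_rider (a joint): Angle of the index rider about the same axis, with the same zero and direction (rad, -0.45 to 0.85). The pointer is lined up when the two joints have the same value. The rider is an dark steel block 14 mm wide clamped on the front rim, radius 74 (tip of its nose) to 96 mm, top 46 mm above the bench.
- pointer_tip (a point): Tip of the lever's flat triangular pointer, 72 mm from the ring's axis, 41.5 mm above the bench; its x axis points from there to the ring's axis.
- index_nose (a point): Tip of the rider's triangular nose, 74 mm from the ring's axis; its x axis points to the ring's axis.
- tab_centre (a point): Centre of the lever's upright tab: an dark steel plate standing along the radius, 22 mm long radially (radius 44 to 66 mm), 10 mm thick, from 46 to 76 mm above the bench. Centre 55 mm from the ring's axis, 61 mm above the bench; x axis to the ring's axis, z up. The face to push on is its counter-clockwise one (local -y).
- read_button (a joint): Travel of the grey reading button, m: 0 up, 0.005 fully down (4 N), springs back.
- read_button_top (a point): Centre of the top face of the reading button, a round cap 24 mm across in a black housing, on the deck 46 mm behind and 62 mm left of the ring's axis; presses straight down.
- dropper_1: Bystander, loose, not to be moved: brown dropper bottle, 36 mm across, 97 mm tall, stands beside the housing's left side. Origin at the centre of its underside.
- crucible: Bystander, loose, not to be moved: white crucible, 44 mm across, 32 mm tall, beside the housing's left side. Origin at the centre of its underside.
- tape_roll: Bystander, loose, not to be moved: roll of tape lying flat, 68 mm across, 24 mm high, beside the housing's right side. Origin at the centre of its underside.
- dropper_2: Bystander, loose, not to be moved: white dropper bottle, 36 mm across, 97 mm tall. Origin at the centre of its underside.
- stopwatch: Bystander, loose, not to be moved: black stopwatch lying flat, 73x62x18 mm. Origin at the centre of its underside.
- jar_white_2: Bystander, loose, not to be moved: white jar with a red lid, 44 mm across, 59 mm tall. Origin at the centre of its underside.

How it is judged:
By the outcome, as a careful person would: the job done as asked, in the order asked, and still so for the second after the job is handed in, with the robot touching nothing.
It also fails if it takes over 54 s, if anything falls off the work surface, if the arm or the gripper's body presses on something with over 40 N, if the wrist force passes 120 N, or if a joint passes its speed limit or range.

## Working session

There is one attempt and no reset: what is moved stays moved. The work goes in short steps, Python scripts to look and compute and a tool call to move; the robot and the scene stay as the last step left them, time stands still between calls to the robot, and variables do not carry over. Pictures are saved under pics/ and viewed, at most 10 in all, crops included, and the job is handed in when it is done.

Besides the shell and the picture viewer there is one more tool, called after ">>>" in YAML: its name, and indented under it one key for each argument. servo_tool: Moves the arm, as the interface text tells. Its arguments: {"type":"object","properties":{"steps":{"type":"array"},"gripper":{"type":"number"},"squeeze":{"type":"number"}},"required":["steps"]}

```bash
mkdir -p pics; cat > h.py <<'E'
import numpy as np, cv2
from scipy.spatial.transform import Rotation as R
from cell import monitor, optics, finish_job
def cam(name):
    c=optics.get_calibration(name); K=np.array([[c['fx'],0,c['cx']],[0,c['fy'],c['cy']],[0,0,1.]]); D=np.array(c['D'],float)
    if name=='wrist':
        s=monitor.state(); T=np.eye(4); T[:3,:3]=R.from_rotvec(s['tcp_rot']).as_matrix(); T[:3,3]=s['tcp_pos']
        T=T@np.array(c['tool_from_camera']); return K,D,T[:3,:3],T[:3,3]
    o=np.array(c['orientation'],float)
    M=o if o.shape==(3,3) else R.from_rotvec(o).as_matrix() if o.size==3 else R.from_quat(o).as_matrix()
    return K,D,M,np.array(c['xyz'])
def snap(name,fn):
    C=cam(name); im=optics.capture(name); cv2.imwrite('pics/'+fn+'.png',im[:,:,::-1]); np.savez('pics/'+fn+'.npz',*C); return im
def load(fn):
    z=np.load('pics/'+fn+'.npz'); return [z['arr_%d'%i] for i in range(4)]
def ray(C,uv,z):
    K,D,M,t=C; p=cv2.undistortPoints(np.array([[uv]],float),K,D)[0,0]
    d=M@np.array([p[0],-p[1],-1]); return t+d*(z-t[2])/d[2]
def proj(C,X):
    K,D,M,t=C; p=(np.atleast_2d(X)-t)@M; p=p*[1,-1,-1]
    return cv2.projectPoints(p,np.zeros(3),np.zeros(3),K,D)[0][:,0]
E
python3 - <<'E'
from h import *
print(optics.get_calibration('top')); print(optics.get_calibration('wrist')); print(monitor.state())
snap('top','top1'); snap('side','side1')
E
```

```text
{'fx': 523.3692514733075, 'fy': 523.3692514733075, 'cx': 325.6639740651276, 'cy': 242.5816417721297, 'D': array([-0.12973082,  0.        ,  0.        ,  0.        ,  0.        ]), 'xyz': array([ 0.34701232, -0.0681563 ,  1.11397946]), 'orientation': array([ 0.08770409, -0.0953795 , -1.56677297])}
{'fx': 422.2515003803443, 'fy': 422.2515003803443, 'cx': 320.7731453178067, 'cy': 236.97286020362458, 'D': array([-0.09207157,  0.        ,  0.        ,  0.        ,  0.        ]), 'tool_from_camera': array([[-1.24065112e-04,  9.69478361e-01,  2.45176860e-01,
         7.11145271e-02],
       [ 9.99999924e-01,  2.98566835e-05,  3.87963588e-04,
        -1.14301610e-04],
       [ 3.68802135e-04,  2.45176890e-01, -9.69478291e-01,
        -1.80561976e-01],
       [ 0.00000000e+00,  0.00000000e+00,  0.00000000e+00,
         1.00000000e+00]])}
{'time': 0.0, 'qpos': array([ 1.2192149 ,  0.62929338,  0.03844164,  1.51831883, -0.02696973,
        0.99628585, -0.02001517]), 'dq': array([-0.000313  , -0.00111021, -0.00085114, -0.00033515,  0.00078378,
        0.001565  , -0.00106572]), 'tau': array([ 7.42473048e-06, -5.49716449e+01,  1.14389721e+00, -1.86631680e+01,
       -5.20636886e-02,  2.35979666e-02,  1.38201212e-04]), 'tcp_pos': array([ 0.18308096, -0.62302291,  0.20460402]), 'tcp_rot': array([-3.10783009e+00, -4.47131549e-01,  4.69341950e-04]), 'contact_force': array([ 0.74896301,  1.07370435, -0.62427623]), 'torque': array([ 0.0400008 ,  0.02486366, -0.01824503]), 'finger_force': 0.0, 'opening': 0.09398845432194228}
```

View pics/top1.png

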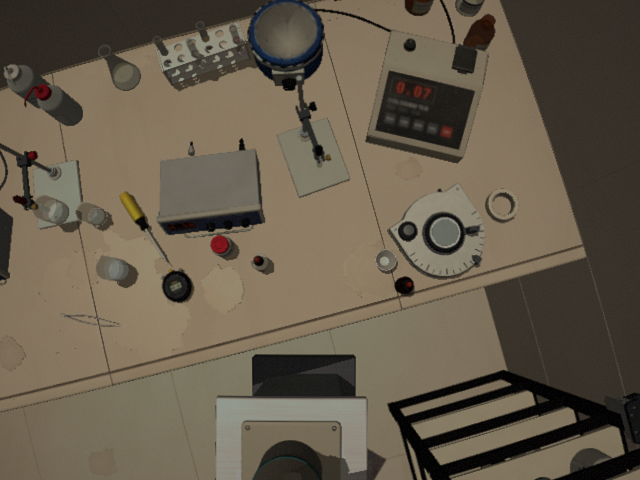

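View pics/side1.png

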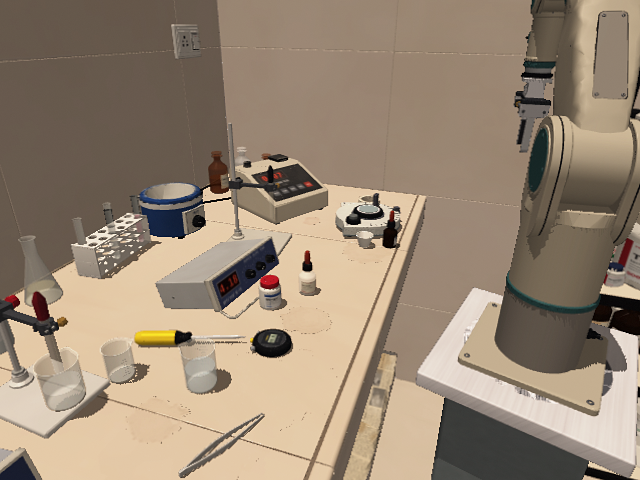

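The top view shows the polariscope at about (444,232), with its button at (408,230), the tab near (472,231) and the rider near (477,260). I'll crop in on it and measure.

```bash
python3 - <<'E'
from h import *
C=load('top1')
for n,uv,z in [('ring',(444,232),.051),('button',(408,230),.045),('tab',(472,231),.06),('rider',(477,260),.046),('tape',(502,205),.024),('drop',(404,286),.09),('cruc',(386,261),.032)]: print(n,ray(C,uv,z).round(4))
im=cv2.imread('pics/top1.png')[170:310,360:530]; cv2.imwrite('pics/c1.png',cv2.resize(im,None,fx=4,fy=4,interpolation=cv2.INTER_CUBIC))
E
```

```text
ring [ 0.4941 -0.3177  0.051 ]
button [ 0.4989 -0.2437  0.045 ]
tab [ 0.4952 -0.3742  0.06  ]
rider [ 0.4365 -0.387   0.046 ]
tape [ 0.5571 -0.4529  0.024 ]
drop [ 0.3816 -0.2267  0.09  ]
cruc [ 0.4355 -0.1988  0.032 ]
```

View pics/c1.png

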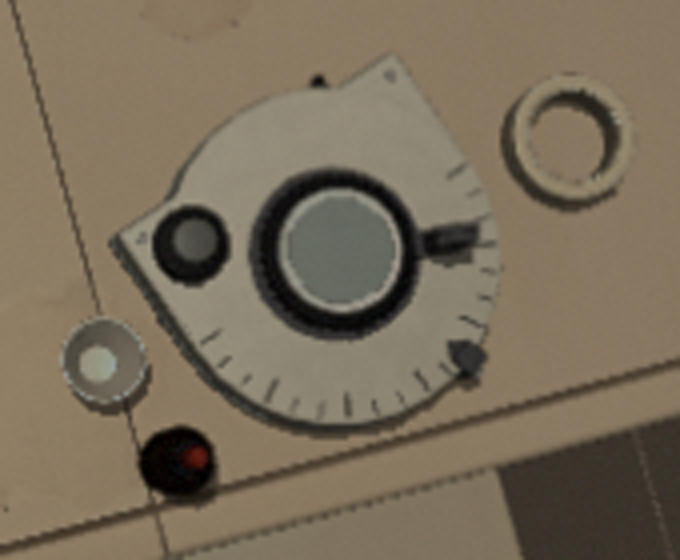

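The crop shows the lever tab at about crop (450,240), i.e. 271° in the world, and the rider at about crop (467,360), i.e. 230°. The button is at (190,240). The geometry fits: yaw is about 33°, the lever about -1.0 rad and the rider about -0.3 rad. I'll move above it with the fingers shut.

>>> servo_tool:
  steps:
    - [[2,3,0,0,0,-2],[5,7,0,0,0,-4],[8,11,0,0,0,-6],[11,15,0,0,0,-8],[14,19,0,0,0,-10],[17,23,0,0,0,-12],[19,27,0,0,0,-14],[20,29,0,0,0,-16],[20,29,0,0,0,-16],[20,29,0,0,0,-16]]
  gripper: 255
  squeeze: 20

```text
time: 1.1
tcp_pos: [0.3831, -0.3339, 0.2054]
tcp_rot: [3.141, 0.012, -0.001]
contact_force: [-0.1, -1.0, -0.5]
opening: 0.0179
finger_force: 0.0
```

```bash
python3 - <<'E'
from h import *
snap('wrist','w1'); s=monitor.state(); print(s['time'],s['tcp_pos'],s['tcp_rot'],s['opening'],s['qpos'])
E
```

```text
1.15 [ 0.38257358 -0.33480465  0.20541202] [ 3.14075452e+00  9.00910360e-03 -8.15123893e-04] 0.013022257455857066 [ 0.58927026  0.42840764  0.10393009  1.90918578 -0.05838174  0.80677013
 -0.84078351]
```

View pics/w1.png

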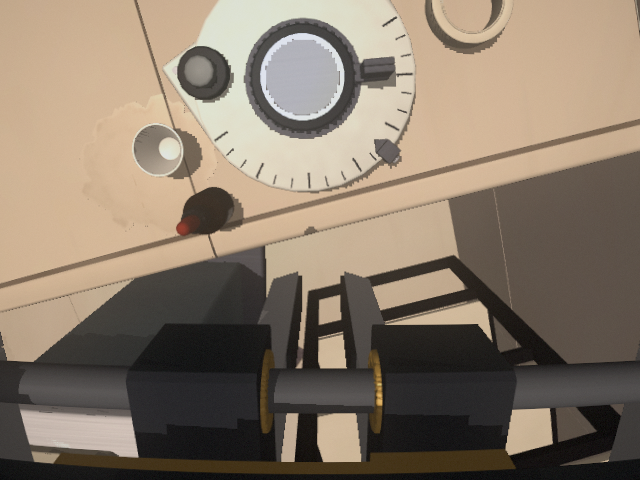

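The wrist view shows the ring centre at (302,76), the tab top at about (378,68), the rider at (388,152) with its nose towards (376,142), the button cap at (199,70), and the tape, crucible and dropper all clear.

```bash
cat > ang.py <<'E'
from h import *
E
python3 - <<'E'
from h import *
C=load('w1')
P={n:ray(C,uv,z) for n,uv,z in [('ring',(302,76),.051),('button',(199,70),.048),('tab',(379,68),.076),('rider',(388,152),.046),('nose',(376,142),.0415),('cruc',(158,149),.032)]}
for n,p in P.items():
    d=p-P['ring']; print(n,p.round(4),np.hypot(*d[:2]).round(4),np.degrees(np.arctan2(d[1],d[0]))%360)
im=cv2.imread('pics/w1.png')[10:200,170:420]; cv2.imwrite('pics/c2.png',cv2.resize(im,None,fx=3.1,fy=3.1,interpolation=cv2.INTER_CUBIC))
E
```

```text
ring [ 0.4947 -0.3187  0.051 ] 0.0 0.0
button [ 0.4999 -0.2395  0.048 ] 0.0793 86.2763009867352
tab [ 0.4977 -0.3735  0.076 ] 0.0549 273.104865331324
rider [ 0.4381 -0.3867  0.046 ] 0.0885 230.26088345217292
nose [ 0.4457 -0.3775  0.0415] 0.0765 230.19335992707678
cruc [ 0.4393 -0.1973  0.032 ] 0.1335 114.52053764915499
```

View pics/c2.png

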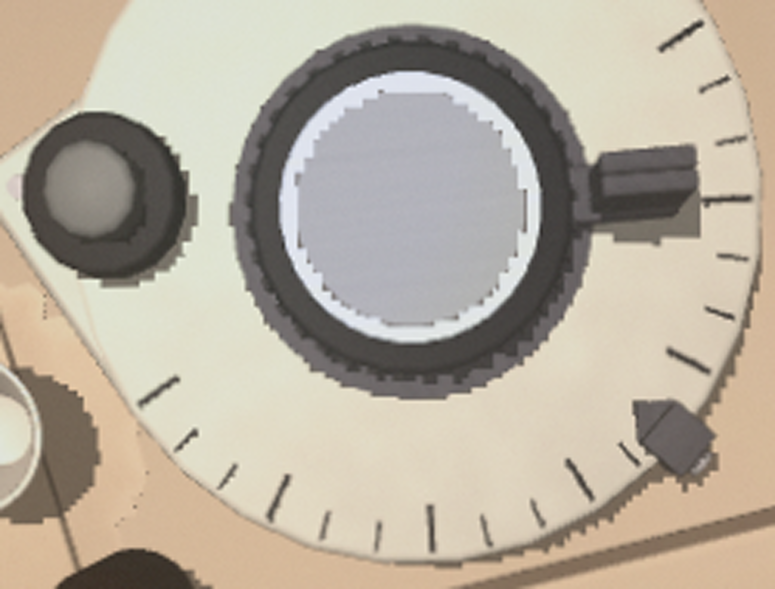

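Now I'll move behind the tab on its counter-clockwise side (+x), then go down to tip height 58 mm, which clears the 51 mm ring.

>>> servo_tool:
  steps:
    - [[4,-1,0,0,0,2],[8,-2,0,0,0,4],[12,-3,-2,0,0,5],[14.2,-3.7,-5,0,0,5],[14.2,-3.7,-8,0,0,5],[14.2,-3.7,-11,0,0,5],[14.2,-3.7,-13.5,0,0,5],[14.2,-3.7,-14.7,0,0,5],[14.2,-3.7,-14.7,0,0,5],[14.2,-3.7,-14.7,0,0,5]]

```text
time: 2.15
tcp_pos: [0.5253, -0.372, 0.0592]
tcp_rot: [3.137, 0.145, 0.001]
contact_force: [0.8, -0.3, -0.6]
opening: 0.0007
finger_force: 0.0
```

```bash
python3 - <<'E'
from h import *
s=monitor.state(); print(s['time'],s['tcp_pos'],s['tcp_rot'],s['opening'],s['contact_force'])
p=s['tcp_pos']; c=np.array([.4947,-.3187]); r=R.from_rotvec(s['tcp_rot']).as_matrix(); y0=np.degrees(np.arctan2(r[1,0],r[0,0])); print('yaw',y0)
for off in (.013,):
  for f in [275,271,267,263,259,255,251,247,243,239,236,234,232,230.3]:
    a=np.radians(f); q=c+.055*np.array([np.cos(a),np.sin(a)])+off*np.array([-np.sin(a),np.cos(a)]); print(f,((q-p[:2])*100).round(2),(f-270-y0).round(1))
snap('wrist','w2')
E
```

```text
2.15 [ 0.52530607 -0.37204138  0.05922819] [3.13712790e+00 1.45236887e-01 1.33855685e-03] 0.0006853288744411074 [ 0.75121145 -0.29386656 -0.55947994]
yaw 5.30138676062707
275 [-1.29 -0.03] -0.3
271 [-1.66 -0.14] -4.3
267 [-2.05 -0.23] -8.3
263 [-2.44 -0.28] -12.3
259 [-2.83 -0.31] -16.3
255 [-3.23 -0.31] -20.3
251 [-3.62 -0.29] -24.3
247 [-4.01 -0.24] -28.3
243 [-4.4  -0.16] -32.3
239 [-4.78 -0.05] -36.3
236 [-5.06  0.05] -39.3
234 [-5.24  0.12] -41.3
232 [-5.42  0.2 ] -43.3
230.3 [-5.57  0.27] -45.0
```

View pics/w2.png

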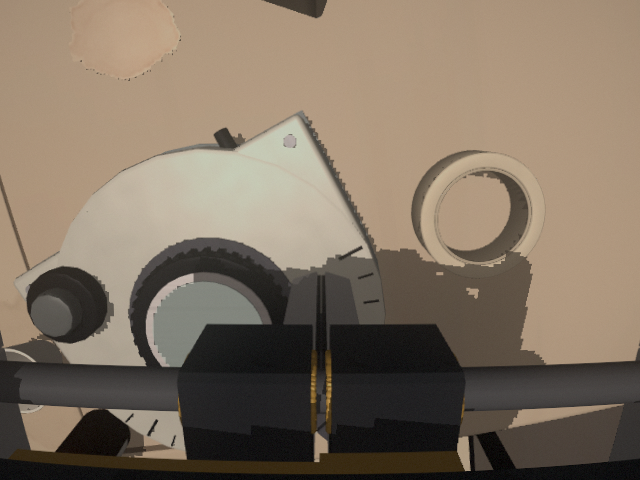

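The wrist view shows the shut fingers over the deck at (323,275), between the ring and the tape and touching nothing. I'll push along the arc and stop short at about 238°.

>>> servo_tool:
  steps:
    - [[-1.0,0,0,0,0,0],[-1.66,-0.14,0,0,0,-4.3],[-2.05,-0.23,0,0,0,-8.3],[-2.44,-0.28,0,0,0,-12.3],[-2.83,-0.31,0,0,0,-16.3],[-3.23,-0.31,0,0,0,-20.3],[-3.62,-0.29,0,0,0,-24.3],[-4.0,-0.24,0,0,0,-28.3],[-4.4,-0.16,0,0,0,-32.3],[-4.78,-0.05,0,0,0,-36.3]]

```text
time: 3.2
tcp_pos: [0.4783, -0.3723, 0.06]
tcp_rot: [3.025, -0.842, 0.006]
contact_force: [2.1, -1.0, -1.6]
opening: 0.0002
finger_force: 1.1
```

>>> servo_tool:
  steps:
    - [[0,0,0,0,0,0],[0,0,0,0,0,0]]

```text
time: 3.4
tcp_pos: [0.4777, -0.3717, 0.0595]
tcp_rot: [3.028, -0.835, 0.003]
contact_force: [0.4, -0.2, 1.8]
opening: 0.0005
finger_force: 0.4
```

```bash
python3 - <<'E'
from h import *
s=monitor.state(); print(s['time'],s['tcp_pos'],s['tcp_rot'],s['contact_force'])
p=s['tcp_pos']; c=np.array([.4947,-.3187]); r=R.from_rotvec(s['tcp_rot']).as_matrix(); y0=np.degrees(np.arctan2(r[1,0],r[0,0])); print('yaw',y0)
E
```

```text
3.4 [ 0.47774489 -0.37170331  0.05952756] [ 3.02771057e+00 -8.35149240e-01  2.64245244e-03] [ 0.41353475 -0.20351936  1.76301239]
yaw -30.841446919606263
```

>>> servo_tool:
  steps:
    - [[0.9,-0.5,0,0,0,0],[0.9,-0.5,3,0,0,0],[0.9,-0.5,7,0,0,0],[-2,1,10,0,0,0],[-5,3,12,0,0,0],[-8,5,12,0,0,0],[-10,6,12,0,0,0],[-10,6,12,0,0,0],[-10,6,12,0,0,0]]

```text
time: 4.3
tcp_pos: [0.3786, -0.3117, 0.179]
tcp_rot: [3.028, -0.837, 0.003]
contact_force: [0.5, 0.0, -0.6]
opening: 0.0004
finger_force: 0.0
```

```bash
python3 - <<'E'
from h import *
s=monitor.state(); print(s['time'],s['tcp_pos'],s['tcp_rot'],s['contact_force'])
snap('wrist','w3'); C=load('w3')
print(proj(C,np.array([[.4947,-.3187,.051],[.4457,-.3775,.0415]])))
u,v=proj(C,np.array([[.46,-.36,.05]]))[0].astype(int); print(u,v)
x0,y0=max(0,u-130),max(0,v-95); im=cv2.imread('pics/w3.png')[y0:y0+190,x0:x0+260]; print(x0,y0); cv2.imwrite('pics/c3.png',cv2.resize(im,None,fx=3,fy=3,interpolation=cv2.INTER_CUBIC))
E
```

```text
4.3 [ 0.37856461 -0.31172     0.17895981] [ 3.02769959e+00 -8.36504373e-01  2.50899952e-03] [ 0.4881667   0.02906284 -0.57880985]
[[244.65899483  84.54515417]
 [351.44120326 102.46590846]]
320 96
190 1
```

View pics/c3.png

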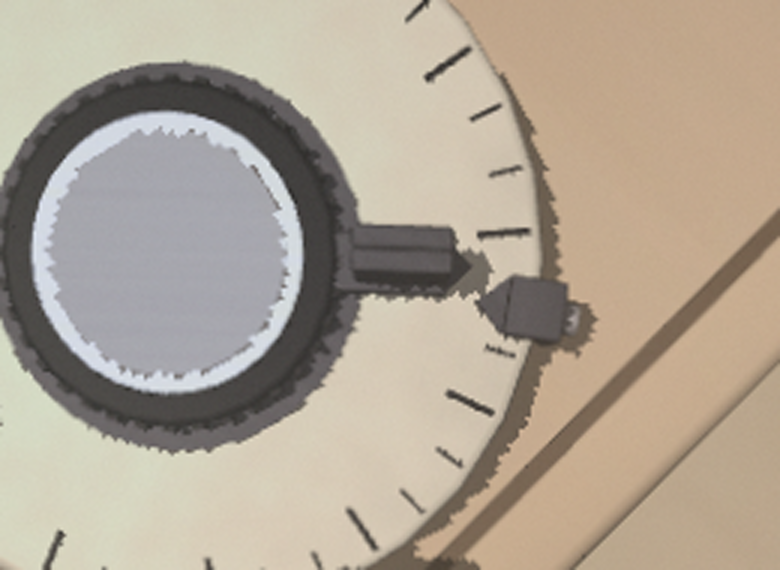

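Crop: pointer tip at (471,265), nose tip at (480,303), ring centre at (167,251). So the lever needs a little more.

```bash
python3 - <<'E'
from h import *
C=load('w3'); px=lambda u,v:(190+u/3,1+v/3)
c=ray(C,px(167,251),.051)
print(c)
for n,uv,z in [('ptr',(471,265),.0415),('nose',(480,303),.0415),('nose46',(480,303),.046),('riderc',(537,310),.046),('tabtopmid',(404,248),.076)]:
    p=ray(C,px(*uv),z); d=p-c; print(n,p.round(4),np.hypot(*d[:2]).round(4),(np.degrees(np.arctan2(d[1],d[0]))%360).round(2))
E
```

```text
[ 0.49425843 -0.3192606   0.051     ]
ptr [ 0.4553 -0.3794  0.0415] 0.0716 237.07
nose [ 0.4465 -0.3768  0.0415] 0.0747 230.3
nose46 [ 0.4464 -0.3764  0.046 ] 0.0745 230.04
riderc [ 0.4381 -0.3873  0.046 ] 0.0882 230.44
tabtopmid [ 0.464  -0.3654  0.076 ] 0.0552 236.71
```

>>> servo_tool:
  steps:
    - [[4,-2.5,0,0,0,0],[8,-5,0,0,0,0],[10.9,-6.6,0,0,0,0],[11.2,-6.7,-4,0,0,0],[11.2,-6.7,-8,0,0,0],[11.2,-6.7,-11,0,0,0],[11.2,-6.7,-12,0,0,0],[11.0,-6.6,-12,0,0,-2],[10.5,-6.3,-12,0,0,-3]]

```text
time: 5.25
tcp_pos: [0.4837, -0.3752, 0.0594]
tcp_rot: [3.003, -0.919, 0.004]
contact_force: [-0.2, -0.2, -0.1]
opening: 0.0006
finger_force: 0.0
```

>>> servo_tool:
  steps:
    - [[-0.5,0.3,0,0,0,-1],[-0.7,0.38,0,0,0,-1.8],[-0.9,0.45,0,0,0,-2.6],[-1.0,0.49,0,0,0,-3.0],[-1.07,0.52,0,0,0,-3.4],[-1.07,0.52,0,0,0,-3.4],[-1.07,0.52,0,0,0,-3.4]]

```text
time: 5.95
tcp_pos: [0.472, -0.3693, 0.0586]
tcp_rot: [2.976, -1.005, 0.001]
contact_force: [1.2, -1.2, 1.5]
opening: 0.0002
finger_force: 0.9
```

>>> servo_tool:
  steps:
    - [[0.9,-0.5,0,0,0,0],[1.1,-0.7,3,0,0,0],[0.9,-0.6,7,0,0,0],[-2,1,10,0,0,3],[-5,3,12,0,0,6],[-8,5,12,0,0,6.4],[-9.4,5.8,12,0,0,6.4],[-9.4,5.8,12,0,0,6.4],[-9.4,5.8,12,0,0,6.4]]

```text
time: 6.85
tcp_pos: [0.3787, -0.3114, 0.1785]
tcp_rot: [3.028, -0.837, 0.001]
contact_force: [0.3, -0.3, -0.4]
opening: 0.0006
finger_force: 0.0
```

```bash
python3 - <<'E'
from h import *
s=monitor.state(); print(s['time'],s['tcp_pos'],s['tcp_rot'],s['contact_force'])
snap('wrist','w4')
x0,y0=190,1; im=cv2.imread('pics/w4.png')[y0:y0+190,x0:x0+260]; cv2.imwrite('pics/c4.png',cv2.resize(im,None,fx=3,fy=3,interpolation=cv2.INTER_CUBIC))
E
```

```text
6.85 [ 0.37867711 -0.31142568  0.17853349] [ 3.02770792e+00 -8.37265123e-01  8.11234334e-04] [ 0.27440247 -0.26986458 -0.44163349]
```

View pics/c4.png

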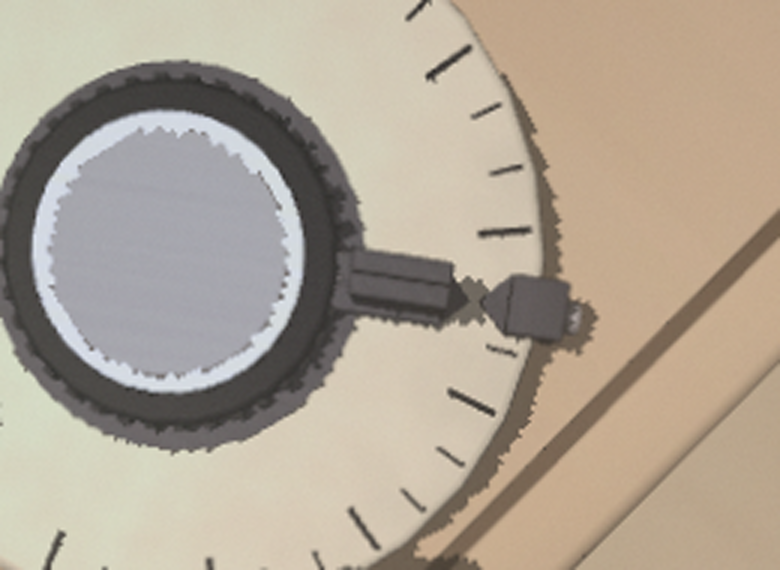

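Crop: pointer tip at (468,299), nose tip at (482,303), so they nearly line up. I'll check the angles.

```bash
python3 - <<'E'
from h import *
C=load('w4'); px=lambda u,v:(190+u/3,1+v/3)
c=ray(C,px(167,251),.051)
print(c)
for n,uv,z in [('ptr',(468,299),.0415),('nose',(482,303),.0415),('nose46',(482,303),.046),('riderc',(538,309),.046),('tabtopmid',(401,279),.076),('button',(0,0),.055)]:
    p=ray(C,px(*uv),z); d=p-c; print(n,p.round(4),np.hypot(*d[:2]).round(4),(np.degrees(np.arctan2(d[1],d[0]))%360).round(2))
# tones for sub-pixel: pixel neighbourhoods
g=cv2.cvtColor(cv2.imread('pics/w4.png'),cv2.COLOR_BGR2GRAY)
print(g[90:113,338:362])
E
```

```text
[ 0.49414363 -0.31900684  0.051     ]
ptr [ 0.4487 -0.3744  0.0415] 0.0716 230.65
nose [ 0.4462 -0.3768  0.0415] 0.0751 230.33
nose46 [ 0.4461 -0.3764  0.046 ] 0.0748 230.07
riderc [ 0.4381 -0.3872  0.046 ] 0.0883 230.58
tabtopmid [ 0.4587 -0.3612  0.076 ] 0.0551 229.98
button [ 0.5601 -0.3168  0.055 ] 0.0659 1.9
[[ 93  91  78 150 200 200 202 202 203 202 204 203 204 200 202 203 201 201
  199 198 197 197 198 198]
 [ 91  92  78 156 201 202 203 202 203 201 202 203 203 202 201 202 201 200
  198 200 197 198 197 198]
 [ 91  95  75 194 202 201 202 201 200 202 202 202 203 201 202 200 200 199
  197 198 198 191 155 142]
 [ 92  91  72 134 200 203 202 122 126 203 202 201 201 200 201 201 201 197
  198 198 190 148  98  91]
 [ 92  90  69  70 200 202 119 105 108 121 198 120 128 200 201 199 199 198
  199 190 129  99  83  85]
 [ 76  75  64  63  90 111 107 106 105 107 114 106 114 199 200 200 198 195
  146 109  96  91  76  88]
 [ 69  63  64  62  64  84 107 107 106 106 106 106 107 118 199 198 193 143
   99  95  93  91  69  87]
 [ 88  79  65  64  66  64 104 106 108 106 106 106 107 106 118 195 140  96
   9
[... 838 characters left out ...]
68  90 104 105 106 106 106 105 105 106 104 106 179 171  88  89  93
   92  89  82  81  96  93]
 [ 79  90 104 106 143 109 104 105 104 144 144 106 106 108 199 148  99  92
   90  91  78  85  95  94]
 [102 106 144 149 196 116 107 105 146 199 201 147 105 146 199 199 156  86
   94  90  72  86  95  92]
 [147 152 197 200 200 154 151 151 198 199 200 200 150 200 200 200 197  94
   86  93  66  86  95  93]
 [194 200 199 198 200 199 200 200 200 200 201 201 201 199 200 199 197 156
   93  91  63  89  93  92]
 [199 199 199 200 200 199 199 200 198 199 200 199 201 200 200 200 199 198
  154  82  66  81  84  87]
 [200 198 197 200 199 200 200 198 198 200 198 200 200 199 199 199 201 199
  197 137  75  75  76  72]]
```

Pointer and nose agree within about 0.3° (both about 230.3°), so the lever is set. Next is the button at about (0.4997,-0.242).

>>> servo_tool:
  steps:
    - [[3,2,0,0,0,0],[7,4,0,0,0,0],[10,6,0,0,0,0],[12.1,6.9,0,0,0,0],[12.1,6.9,-3,0,0,0],[12.1,6.9,-6,0,0,0],[12.1,6.9,-9,0,0,0],[12.1,6.9,-10.5,0,0,0],[12.1,6.9,-10.5,0,0,0]]

```text
time: 7.8
tcp_pos: [0.4982, -0.2414, 0.0706]
tcp_rot: [-3.027, 0.837, 0.007]
contact_force: [-0.9, -0.2, -0.5]
opening: 0.0005
finger_force: 0.0
```

>>> servo_tool:
  steps:
    - [[0,0,-0.4,0,0,0],[0,0,-0.8,0,0,0],[0,0,-1.0,0,0,0],[0,0,-1.0,0,0,0]]

```text
time: 8.2
tcp_pos: [0.4991, -0.242, 0.0638]
tcp_rot: [3.028, -0.837, 0.001]
contact_force: [-0.1, 0.3, -0.2]
opening: 0.0003
finger_force: 0.0
```

>>> servo_tool:
  steps:
    - [[0,0,-0.2,0,0,0],[0,0,-0.4,0,0,0],[0,0,-0.6,0,0,0],[0,0,-0.6,0,0,0]]

```text
time: 8.6
tcp_pos: [0.4988, -0.2419, 0.0574]
tcp_rot: [-3.028, 0.838, 0.0]
contact_force: [0.2, -0.3, 0.9]
opening: 0.0006
finger_force: 0.5
```

```bash
python3 - <<'E'
from h import *
snap('wrist','w5'); s=monitor.state(); print(s['contact_force'],s['tcp_pos'])
E
```

```text
[ 1.06892466  0.03599334 -0.03246713] [ 0.49879583 -0.24193726  0.057435  ]
```

View pics/w5.png

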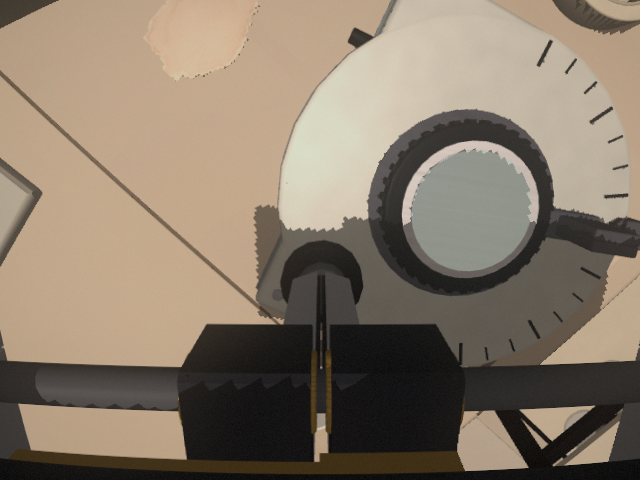

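The wrist view shows the fingertips at (322,275), centred on the button housing at (321,280). I'll press down in small steps.

>>> servo_tool:
  steps:
    - [[0,0,-0.2,0,0,0],[0,0,-0.4,0,0,0],[0,0,-0.4,0,0,0]]

```text
time: 8.95
tcp_pos: [0.4988, -0.242, 0.0534]
tcp_rot: [3.028, -0.838, 0.0]
contact_force: [-0.7, 0.6, 3.0]
opening: 0.0004
finger_force: 1.6
```

>>> servo_tool:
  steps:
    - [[0,0,-0.2,0,0,0],[0,0,-0.3,0,0,0],[0,0,-0.3,0,0,0]]

```text
time: 9.25
tcp_pos: [0.4989, -0.242, 0.052]
tcp_rot: [-3.027, 0.838, -0.001]
contact_force: [-3.7, 1.7, 16.9]
opening: 0.001
finger_force: 8.1
```

>>> servo_tool:
  steps:
    - [[0,0,-0.2,0,0,0],[0,0,-0.2,0,0,0]]

```text
time: 9.45
tcp_pos: [0.499, -0.2421, 0.0517]
tcp_rot: [-3.027, 0.838, -0.002]
contact_force: [-5.9, 4.7, 31.6]
opening: 0.0003
finger_force: 15.4
```

The button bottomed at about 5 mm of travel, with the force rising from 4 N to 31 N. I'll release it and withdraw.

>>> servo_tool:
  steps:
    - [[0,0,0.4,0,0,0],[0,0,1,0,0,0],[0,0,3,0,0,0],[0,0,7,0,0,0],[0,0,11,0,0,0],[-3,-2,13,0,0,0],[-7,-4,13,0,0,0],[-10,-6,13,0,0,0],[-12.1,-6.9,13,0,0,0],[-12.1,-6.9,13,0,0,0]]

```text
time: 10.45
tcp_pos: [0.3742, -0.3126, 0.1785]
tcp_rot: [3.025, -0.846, -0.003]
contact_force: [0.5, 0.3, 0.6]
opening: 0.0007
finger_force: 0.0
```

```bash
python3 - <<'E'
from h import *
s=monitor.state(); print(s['time'],s['tcp_pos'],s['contact_force'])
snap('wrist','w6'); a=cv2.imread('pics/w4.png').astype(int); b=cv2.imread('pics/w6.png').astype(int)
cv2.imwrite('pics/c6.png',cv2.resize(np.hstack([a[:220,150:450],b[:220,150:450]]).astype('uint8'),None,fx=1.33,fy=1.33))
E
```

```text
10.45 [ 0.37419511 -0.31258765  0.17852164] [0.52295992 0.32452515 0.57117596]
```

View pics/c6.png

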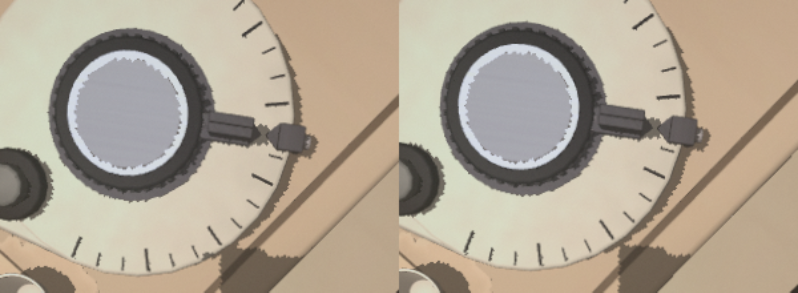

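The before and after views match: the pointer still meets the nose (about (655,128) on the right), the button is up and the hand is clear.

```bash
python3 -c "
from h import *
print(finish_job())"
```

```text
the job is handed in; nothing more can be done
None
```

The job is handed in: the lever's pointer is lined up with the rider's nose to within about 0.3° by my camera measurement, the reading button was pressed fully down and came back up, and the hand is clear with the rider still clamped and, as far as I could see, nothing else disturbed.

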